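# Set the gap of a burr mill: seat the wing screw, back off a quarter turn, hold

## Robot

A 7-joint arm with a two-finger parallel gripper is mounted at the origin on the work surface. World frame = base frame: x ahead of the robot, y to its left, z up, the work surface at z = 0. Lengths are in m, angles in rad, forces in N, time in s.
With the tool pointing down it reaches from about 0.4 to 0.875 m from the base axis. Payload 6.5 kg.
Tool frame: the origin (TCP) lies on the centre line of the jaws, within the pads' length; the fingertips stand 17 mm ahead of it and the grasp point (between the pads) lies 2 mm behind it (robot.finger_overhang is the distance from the TCP to the fingertips, in m); z points along the fingers, y is the line along which they close (so a half turn about z gives the same grasp; the last joint's range is limited). The gripper opens to 85 mm and grips with 20 to 120 N. Pads are 22 mm wide; open, the fingers measure 114 mm over their backs; the gripper's body (76 mm by 85 mm) begins 54 mm behind the grasp point. The pads swing forward as they close: fully open they stand 13 mm farther back than shut.
Start: joints at [1.275, 0.536, -0.004, 1.538, 0.003, 1.067, -0.071], TCP at [0.148, -0.633, 0.248] pointing down, gripper open.
Joint ranges: [-2.7, 2.7], [-0.37, 2.16], [-1.27, 1.26], [0.24, 2.4], [-1.31, 4.45], [0.19, 1.91], [-2.76, 2.76]. Speed limits (rad/s): [2.39, 2.39, 3.14, 3.14, 3.14, 3.14, 3.14].

## Interface

Orientations are given as [roll, pitch, yaw] about the fixed x, y, z axes, in that order (R = Rz(yaw) Ry(pitch) Rx(roll)).
In Python, from plant import readout, imaging, robot, nets gives the robot as it stands.
- The arm moves only by the shell command python3 -m pendant 'ROWS' [OPENING] [FORCE]. ROWS is JSON, a list of rows, each a list of 2 entries, a list of its own where there are three numbers: the shift along the tool's x, y, z in m, then the turn about the tool's z in degrees. In form: [[[x, y, z], yaw], ...]. A call has 1 to 12 rows; each row is the pose to reach, as a shift and turn from the pose commanded when the call began, along the tool's axes at that moment; what a row does not reach only later rows make up. A row lasts 1/12 s, in which the tool goes at most 41.7 mm and 7.16 degrees, less where a joint would pass 70% of its speed; a pose out of reach is approached as far as the arm can. A call with a gripper value outside its range is refused whole. OPENING is the closure, from -1 (fully open) to 1 (shut), set as the call begins (- or left out, the last holds). The fingers move at their own pace and stop on an object; FORCE is the grip in N (left out, the last holds). Time passes only in rows, so rows that repeat a pose let the fingers close. It gives the time, the measured TCP pose, the force, the opening and the grip force at its end, in the units of the state.
- readout.get_obs(): the state, without advancing time (a new reading comes with each control period).
- imaging.camera(name): name is "side" or "top"; returns a dict with "frame" (400x640x3 uint8, blue, green, red), "fx", "fy", "cx", "cy" (pixels), "xyz" and "attitude" of the camera in the world. Camera axes: x right, y down, z forward; pixel columns grow to the right and rows downward; lengths in m; the calibration is good to about 2 mm. A picture is of the moment at which its call begins. There is no depth.
- robot.hand_in(): hands the job in; it is judged then, once.
Trained networks look in the newest picture that a camera, given by its name, has taken for a name from the list of things; names that differ only in an ending like _2 or _b are one class to them, and where a whole thing is asked for, a point or a joint stands for the part that bears it (a point fixed in the world has none). Each returns a list of dicts, best first, with "confidence" (0 to 1); they miss things now and then, are a little off and sometimes report something else, mostly with a low value. They report only what shows in the picture. A call takes as long as a camera call.
- nets.recognise(name, camera): "point" ([x, y, z] in m, in world coordinates, good to about 4 mm: the middle of the surface that is visible of it).
- nets.tip_of(name, camera): "point" ([x, y, z] in m, in world coordinates, good to about 4 mm: a listed point, or the origin of a listed thing).
The state is a dict: "t": time; "qpos": joint angles; "qvel": joint speeds; "joint_torque": joint torques, N m; "ee_pos": TCP position; "eef_rot": TCP orientation; "force": force on the tool from outside, world axes, zero at the start; "moment": the same for the moment, N m; "width": opening from 0.0 (shut) to 1.0 (fully open); "grip_force": force on a finger pad.
Only numpy, scipy, OpenCV 4.12 (cv2) and the standard library are available. Lean on these libraries where they do the work, as an engineer would, in place of code of your own. Each camera call takes 0.05 s, during which the arm holds its last target. There are 200 camera calls.

## Task

Zero the coffee mill: turn the large wing screw on its top clockwise until it seats hard, then back it off a quarter turn, and finish with the fingers gripping it at that setting so that I can tighten the lock nut under it. Do not turn the small wing screw beside it, and leave the cup, the spare ring and the brush around the mill where they are.

Things in the scene. Friction and masses are not known exactly. Their poses are not given: they have to be found in the camera images.
- mill: Grey burr coffee mill bolted down, 180 x 130 mm, flat top 120 mm high; origin: centre of its underside. Its -x face has a spout (to x = -133 mm). On the top, towards the -x end, stands the large wing screw, axis vertical at (x, y) = (-35, 0) mm; behind it at (48, 0) a low lidded glass hopper, 76 mm wide, top 155 mm above the worktop.
- adjuster (a joint): Turn of the large wing screw, rad, growing clockwise seen from above (screwing in): 3.5 = seated, a hard stop; 0 = loosest, also a stop. Starts between 0.9 and 2.3. Steady light drag (0.05 N m); stays where it is left; does not rise or sink as it turns. A quarter turn back from seated is 1.93.
- wing: Grip of the large wing screw: upright steel bar 44 mm long (its x), 12 mm thick (its y), 24 mm high (z up), turning with joint adjuster. Origin: centre of its underside, on the screw axis, 160 mm above the worktop. Below it a 16 mm wide neck, then a lock nut (28 mm wide, top 143 mm above the worktop). Nothing else within 100 mm rises above 160 mm.
- lid_screw (a joint): Turn of the small wing screw that holds the hopper, rad, 0 at the start: a steel bar 22 mm long, 6 mm thick, top 139 mm high, at (10, 47) mm in the mill's frame. To be left alone.
- cup: White cup, 70 mm wide, 65 mm high, under the spout; origin: centre of its underside. Leave alone.
- burr: Dark steel spare burr ring, 54 mm wide, 12 mm high, lying beside the mill on its -y side; origin: centre of its underside. Leave alone.
- brush: Brush, 150 mm long, lying beside the mill on its +y side; leave alone.

How it is judged:
On the way:
1. The large wing screw is turned clockwise until it seats (value of joint adjuster above 3.43 rad), for 0.2 s.
At the end, for the whole second after the job is handed in: After seating, the large wing screw stands a quarter turn (1.57 rad, give or take 0.2) back from its seat, at rest, with the fingers gripping it (over 2 N); the small wing screw is within 0.2 rad of its start and the cup, ring and brush each within 20 mm of where it was (value of joint adjuster between 1.73 and 2.13 rad and velocity of joint adjuster between -0.1 and 0.1 rad/s and contact force between the fingers and wing above 2 N and value of joint lid_screw between -0.2 and 0.2 rad and distance of each of cup, burr, brush from where it was at the start of the episode below 0.02 m); the arm keeps its last pose, push and grip.
It fails at once if The small wing screw is turned by more than 0.2 rad (value of joint lid_screw above 0.2 rad or value of joint lid_screw below -0.2 rad).
It fails at once if The cup, ring or brush is moved by more than 20 mm (distance of any of cup, burr, brush from where it was at the start of the episode above 0.02 m).
It also fails if it takes over 72 s, if anything falls off the work surface, if the arm or the gripper's body presses on something with over 40 N, if the wrist force passes 120 N, or if a joint passes its speed limit or range.

## Working session

There is one attempt and no reset: what is moved stays moved. The work goes in short steps, Python scripts to look and compute and a shell command to move; the robot and the scene stay as the last step left them, time stands still between calls to the robot, and variables do not carry over. Pictures are saved under pics/ and viewed, at most 10 in all, crops included, and the job is handed in when it is done.

```bash
mkdir -p pics
python3 - <<'E'
from plant import readout, imaging, robot, nets
import cv2,numpy as np
o=readout.get_obs(); print(o)
for c in("top","side"):
    d=imaging.camera(c); cv2.imwrite(f"pics/{c}0.png",d["frame"]); print(c,{k:d[k] for k in d if k!="frame"})
    for n in("wing","mill","cup","lid_screw","burr","brush"):
        for f in(nets.tip_of,nets.recognise):
            print(n,f.__name__,[(np.round(r["point"],4).tolist(),round(r["confidence"],2)) for r in f(n,c)[:2]])
E
```

```text
{'t': 0.0, 'qpos': array([ 1.27481138,  0.53719172, -0.00441494,  1.53885178,  0.00261647,
        1.06731535, -0.0711875 ]), 'qvel': array([-6.05751763e-06, -1.73642443e-04, -2.80276172e-03, -1.89228279e-03,
       -9.71686763e-04,  1.52069972e-03,  1.45761930e-04]), 'joint_torque': array([-2.71873005e-04, -5.83408713e+01,  1.04834519e+00, -2.59100497e+01,
        1.22795152e-02,  9.64010542e-03, -1.78636378e-05]), 'ee_pos': array([ 0.14787864, -0.63233962,  0.24740507]), 'eef_rot': array([-3.13983877e+00,  1.55470721e-04,  2.29857079e-01]), 'force': array([-0.06401548, -0.53880635, -0.34721534]), 'moment': array([0.04016555, 0.03102533, 0.03225826]), 'grip_force': 0.0, 'width': 1.0020168564044476}
top {'fx': 365.1474948743112, 'fy': 365.1474948743112, 'cx': 319.2206118440383, 'cy': 200.71450739635122, 'xyz': array([0.53992229, 0.04844403, 0.78134754]), 'attitude': array([-3.09986395,  0.00361586, -1.58616696])}
wing call [([0.5671, 0.1471, 0.1609], 0.58)]
wing call [([0.5662, 0.1462, 0.1868], 0.67)]
mill call [([0.5975, 0.1574, 0.0016], 0.85)]
mill call [([0.591, 0.1428, 0.1208], 0.67), ([0.5508, 0.2788, 0.0165], 0.24)]
cup call [([0.4683, 0.0946, 0.0008], 0.93)]
cup call [([0.4561, 0.0918, 0.0219], 0.84)]Traceback (most recent call last):
  File "<stdin>", line 8, in <module>
ValueError: it knows: brush, burr, cup, mill, wing
```

Run:
```python
from plant import readout, imaging, robot, nets
import cv2,numpy as np
d=imaging.camera("side"); cv2.imwrite(f"pics/side0.png",d["frame"]); print({k:d[k] for k in d if k!="frame"})
for n in("wing","mill","cup","burr","brush"):
    for f in(nets.tip_of,nets.recognise):
        try: print(n,[(np.round(r["point"],4).tolist(),round(r["confidence"],2)) for r in f(n,"side")[:2]])
        except ValueError as e: print(e)
t=cv2.imread("pics/top0.png"); cv2.imwrite("pics/top0c.png",cv2.resize(t[100:300,180:460],(784,560),interpolation=cv2.INTER_CUBIC))
```

```text
{'fx': 368.0023388815811, 'fy': 368.0023388815811, 'cx': 312.7141094599935, 'cy': 190.3706007657012, 'xyz': array([ 0.36926838, -0.41361931,  0.58066116]), 'attitude': array([-2.32788522,  0.00974746, -0.42461119])}
wing [([0.5677, 0.1363, 0.1619], 0.5)]
wing [([0.5658, 0.131, 0.1784], 0.63)]
mill [([0.6001, 0.1588, 0.0002], 0.86)]
mill [([0.5777, 0.1169, 0.1096], 0.85)]
cup [([0.4715, 0.0955, 0.0008], 0.77)]
cup [([0.4705, 0.0892, 0.0418], 0.87)]
burr [([0.6099, 0.0324, -0.0005], 0.57)]
burr [([0.609, 0.0259, 0.0105], 0.6)]
brush [([0.5311, 0.2726, -0.0003], 0.52)]
brush [([0.4812, 0.2501, 0.0178], 0.52)]
```

View pics/top0.png

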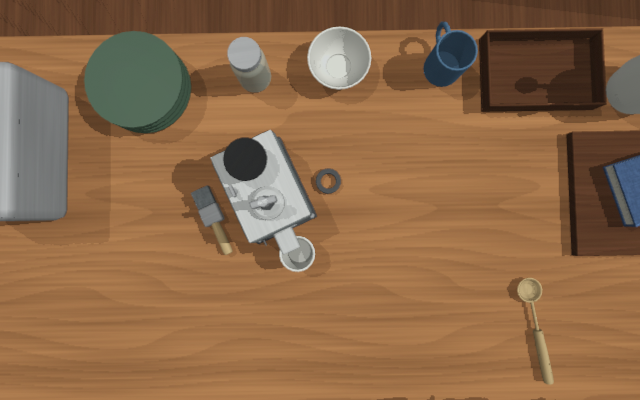

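View pics/side0.png

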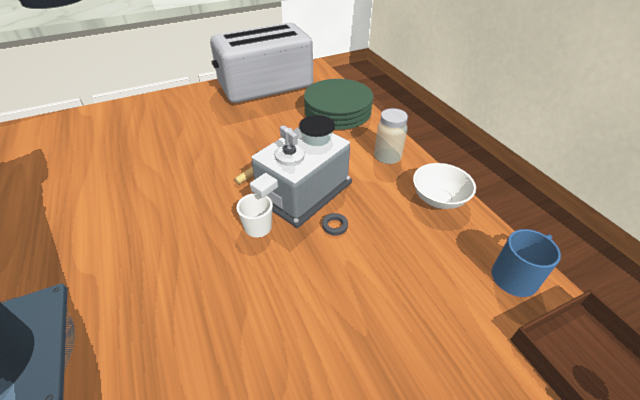

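View pics/top0c.png

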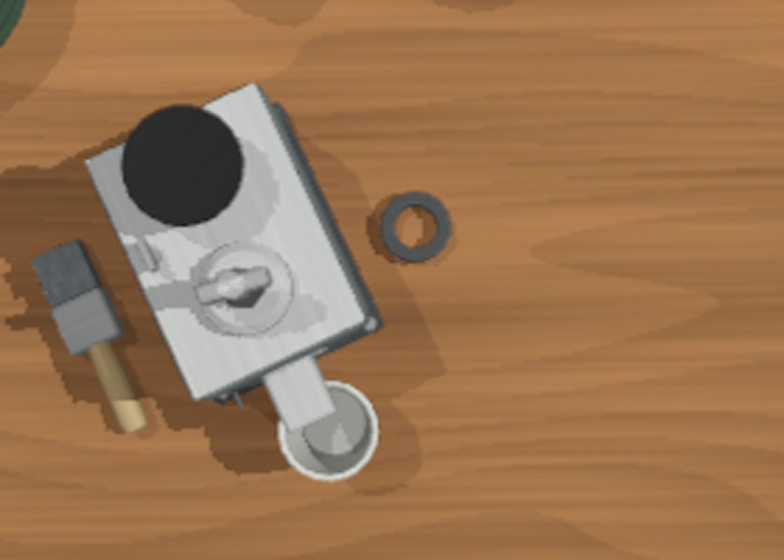

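The top view shows the mill at about (262,187), its wing bar near (264,202), the hopper at (245,159), the small screw at about (231,190), the ring at (328,181), the brush at (212,220) and the cup at (297,254). In the side view the wing is near (289,138). I'll zoom in on both.

Run:
```python
import cv2,numpy as np
t=cv2.imread("pics/top0.png")[180:230,240:290]; s=cv2.imread("pics/side0.png")[115:165,265:315]
cv2.imwrite("pics/z.png",np.hstack([cv2.resize(i,(400,400),interpolation=cv2.INTER_NEAREST) for i in(t,s)]))
```

```text
(no output)
```

View pics/z.png

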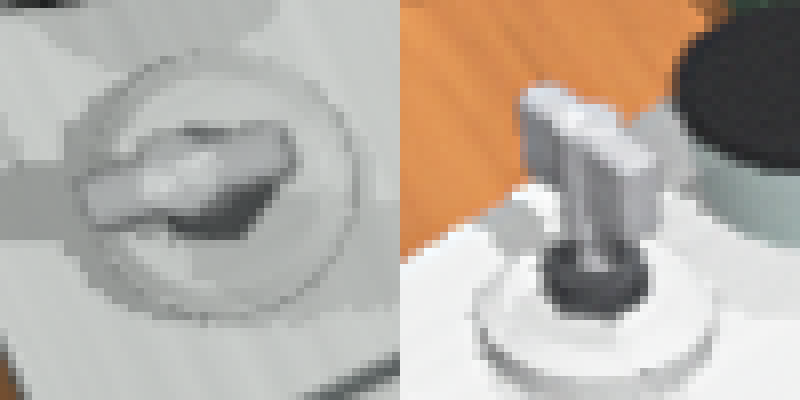

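The zoom shows the bar's top ends at about (250.6,204.5) and (276.4,198.4) in the top picture, and about (283.1,126.4) and (294.6,133.8) in the side picture.

```bash
cat > h.py <<'E'
import numpy as np, cv2
from scipy.spatial.transform import Rotation as R
T=dict(f=365.1475,c=(319.2206,200.7145),p=np.array([0.53992229,0.04844403,0.78134754]),a=[-3.09986395,0.00361586,-1.58616696])
S=dict(f=368.0023,c=(312.7141,190.3706),p=np.array([0.36926838,-0.41361931,0.58066116]),a=[-2.32788522,0.00974746,-0.42461119])
def ray(C,u,v):
    d=R.from_euler('xyz',C['a']).apply([(u-C['c'][0])/C['f'],(v-C['c'][1])/C['f'],1]); return C['p'],d/np.linalg.norm(d)
def onz(C,u,v,z):
    p,d=ray(C,u,v); return p+d*(z-p[2])/d[2]
def tri(a,b):
    A=np.zeros((3,3));y=np.zeros(3)
    rs=[ray(T,*a),ray(S,*b)]
    for p,d in rs:
        M=np.eye(3)-np.outer(d,d);A+=M;y+=M@p
    x=np.linalg.solve(A,y)
    return x,[round(1e3*np.linalg.norm(np.cross(d,x-p)),1) for p,d in rs]
E
python3 - <<'E'
from h import *
np.set_printoptions(precision=4,suppress=True)
a,b=(250.6,204.5),(276.4,198.4); c,d=(283.1,126.4),(294.6,133.8)
print(tri(a,c),tri(b,d))
for C,p,q in((T,a,b),(S,c,d)):
    P,Q=onz(C,*p,.184),onz(C,*q,.184); v=Q-P
    print(P,Q,(P+Q)/2,np.linalg.norm(v),np.degrees(np.arctan2(v[1],v[0])))
# mill top corners (top view) at z=.12
px=[(180+x/2.8,100+y/2.8) for x,y in((85,160),(255,85),(368,320),(200,400))]
K=[onz(T,*p,.12) for p in px]; print(np.array(K),np.mean(K,0)); 
v=K[1]-K[2];w=K[0]-K[3]; print([np.degrees(np.arctan2(*x[[1,0]])) for x in(v,w)],np.linalg.norm(v),np.linalg.norm(K[0]-K[1]))
h=onz(T,180+183/2.8,100+165/2.8,.155); print("hopper",h)
E
```

```text
(array([0.5615, 0.163 , 0.1808]), [np.float64(1.0), np.float64(1.0)]) (array([0.5695, 0.1198, 0.1882]), [np.float64(0.1), np.float64(0.1)])
[0.5604 0.1627 0.184 ] [0.5698 0.1203 0.184 ] [0.5651 0.1415 0.184 ] 0.04338989076624007 -77.56379251162416
[0.5609 0.158  0.184 ] [0.5715 0.1256 0.184 ] [0.5662 0.1418 0.184 ] 0.034088315786421054 -71.76889752389286
[[0.6502 0.2477 0.12  ]
 [0.6977 0.1365 0.12  ]
 [0.5432 0.0649 0.12  ]
 [0.4933 0.174  0.12  ]] [0.5961 0.1558 0.12  ]
[np.float64(24.858261926806104), np.float64(25.186985996869993)] 0.17023852492491343 0.12097063448492143
hopper [0.6403 0.1767 0.155 ]
```

```bash
python3 -m pendant '[[[0.03,-0.015,-0.03],-7],[[0.4,-0.195,-0.04],-80],[[0.4,-0.195,-0.04],-80],[[0.4,-0.195,-0.04],-80],[[0.4,-0.195,-0.04],-80],[[0.4,-0.195,-0.04],-80],[[0.4,-0.195,-0.04],-80],[[0.4,-0.195,-0.04],-80],[[0.4,-0.195,-0.04],-80],[[0.4,-0.195,-0.04],-80],[[0.4,-0.195,-0.04],-80],[[0.4,-0.195,-0.04],-80]]' -1 40
cat > rel.py <<'E'
import sys; from h import *; from plant import readout
o=readout.get_obs(); x,y,z,yaw=map(float,sys.argv[1:5]); r=R.from_euler('xyz',o["eef_rot"])
print("pos",o["ee_pos"].round(4),"rot",np.degrees(o["eef_rot"]).round(1),"q",o["qpos"].round(3))
print("shift",r.inv().apply(np.array([x,y,z])-o["ee_pos"]).round(4),"turn",round(np.degrees(o["eef_rot"][2])-yaw,1),"az",np.degrees(np.arctan2(y,x)).round(1))
E
python3 rel.py .565 .1413 .28 103
```

```text
t: 1.9
ee_pos: [0.5004, -0.3435, 0.2891]
eef_rot: [3.136, -0.004, 1.644]
force: [0.5, 1.0, 0.2]
width: 0.997
grip_force: 0.0
pos [ 0.5004 -0.3435  0.2891] rot [179.7  -0.2  94.2] q [ 0.843  0.458 -0.43   1.597  0.198  1.128  0.441]
shift [0.4787 0.0999 0.0116] turn -8.8 az 14.0
```

```bash
python3 -m pendant '[[[0.479,0.1,0.01],-9],[[0.479,0.1,0.01],-9],[[0.479,0.1,0.01],-9],[[0.479,0.1,0.01],-9],[[0.479,0.1,0.01],-9],[[0.479,0.1,0.01],-9],[[0.479,0.1,0.01],-9],[[0.479,0.1,0.01],-9],[[0.479,0.1,0.01],-9],[[0.479,0.1,0.01],-9],[[0.479,0.1,0.01],-9],[[0.479,0.1,0.01],-9]]'
python3 rel.py .565 .1413 .28 103
```

```text
t: 2.9
ee_pos: [0.5663, 0.1357, 0.2786]
eef_rot: [3.141, -0.001, 1.785]
force: [-0.2, 0.4, -0.2]
width: 1.002
grip_force: 0.0
pos [0.5663 0.1357 0.2786] rot [ 1.800e+02 -1.000e-01  1.023e+02] q [ 0.138  0.457 -0.606  1.665  0.284  1.107 -0.334]
shift [ 0.0057 -0.0001 -0.0014] turn -0.7 az 14.0
```

```bash
python3 -m pendant '[[[0.006,0,0.03],-1],[[0.006,0,0.06],-1],[[0.006,0,0.085],-1],[[0.006,0,0.099],-1],[[0.006,0,0.099],-1],[[0.006,0,0.099],-1]]'
python3 rel.py .565 .1413 .18 103
python3 - <<'E'
from plant import imaging
import cv2,numpy as np
t=imaging.camera("top")["frame"][160:240,210:320]; s=imaging.camera("side")["frame"][90:170,235:345]
cv2.imwrite("pics/z1.png",np.hstack([cv2.resize(i,(396,288),interpolation=cv2.INTER_CUBIC) for i in(t,s)]))
E
```

```text
t: 3.4
ee_pos: [0.565, 0.1374, 0.1791]
eef_rot: [-3.14, -0.0, 1.8]
force: [0.4, 0.3, 0.3]
width: 1.001
grip_force: 0.0
pos [0.565  0.1374 0.1791] rot [-179.9   -0.   103.1] q [ 0.098  0.571 -0.563  1.757  0.37   0.923 -0.391]
shift [ 0.0038  0.0009 -0.0009] turn 0.1 az 14.0
```

View pics/z1.png

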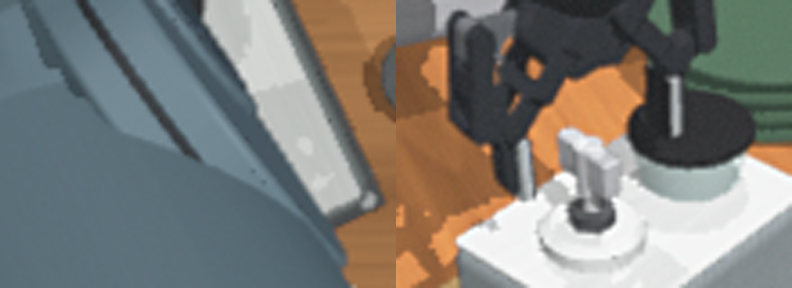

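The picture shows the open fingers on either side of the wing, at about (525,165) and (677,105), with nothing in the way. I'll correct by 4 mm along tool x and close.

```bash
python3 -m pendant '[[[0.003,0.001,0],0],[[0.003,0.001,0],0],[[0.003,0.001,0],0],[[0.003,0.001,0],0],[[0.003,0.001,0],0],[[0.003,0.001,0],0],[[0.003,0.001,0],0],[[0.003,0.001,0],0],[[0.003,0.001,0],0],[[0.003,0.001,0],0],[[0.003,0.001,0],0],[[0.003,0.001,0],0]]' 1 40
python3 rel.py .565 .1413 .18 103; python3 -c "
from plant import readout;o=readout.get_obs();print(o['force'],o['moment'],o['width'],o['grip_force'])"
```

```text
t: 4.5
ee_pos: [0.5661, 0.1407, 0.1796]
eef_rot: [3.14, 0.0, 1.8]
force: [3.6, -1.4, 1.8]
width: 0.13
grip_force: 42.1
pos [0.5661 0.1407 0.1796] rot [179.9   0.  103.2] q [ 0.093  0.572 -0.563  1.753  0.371  0.923 -0.396]
shift [ 0.0008 -0.001  -0.0004] turn 0.2 az 14.0
[ 3.64280121 -1.39764874  1.75988662] [-0.26319085 -0.61870316  0.02660593] 0.1298486134060605 42.14175224304199
```

```bash
python3 -m pendant '[[[0,0,0],5],[[0,0,0],10],[[0,0,0],15],[[0,0,0],20],[[0,0,0],25],[[0,0,0],30],[[0,0,0],35],[[0,0,0],40],[[0,0,0],45],[[0,0,0],50],[[0,0,0],55],[[0,0,0],60]]'
cat > st.py <<'E'
from plant import readout;import numpy as np
o=readout.get_obs();print('pos',o["ee_pos"].round(4),'yaw',np.degrees(o["eef_rot"])[2].round(1),'F',o['force'].round(1),'M',o['moment'].round(2),o['width'].round(3),o['grip_force'],'q',o["qpos"].round(2))
E
python3 st.py
```

```text
t: 5.5
ee_pos: [0.5631, 0.1417, 0.1795]
eef_rot: [-3.139, 0.003, 0.75]
force: [-7.6, -0.6, 11.1]
width: 0.129
grip_force: 43.4Traceback (most recent call last):
  File "st.py", line 2, in <module>
    o=readout.get_obs();print('pos',o["ee_pos"].round(4),'yaw',np.degrees(o["eef_rot"])[2].round(1),'F',o['force'].round(1),'M',o['moment'].round(2),o['width'].round(3),o['grip_force'],'q',o["qpos"].round(2))
                                                                                                                                                     ^^^^^^^^^^^^^^^^
AttributeError: 'float' object has no attribute 'round'
```

```bash
sed -i "s/o\['width'\].round(3)/o['width']/" st.py; python3 st.py; python3 -m pendant '[[[0,0,0],3],[[0,0,0],6],[[0,0,0],9],[[0,0,0],12],[[0,0,0],15],[[0,0,0],18],[[0,0,0],20],[[0,0,0],20],[[0,0,0],20]]'; python3 st.py
```

```text
pos [0.5631 0.1417 0.1795] yaw 43.0 F [-7.6 -0.6 11.1] M [-0.01  1.49  0.08] 0.12886532534791972 43.38117063045502 q [-0.08  0.53 -0.32  1.77  0.2   0.89 -1.31]
t: 6.25
ee_pos: [0.5625, 0.1426, 0.1795]
eef_rot: [-3.139, 0.005, 0.406]
force: [-8.9, 0.8, 11.8]
width: 0.125
grip_force: 43.5
pos [0.5625 0.1426 0.1795] yaw 23.2 F [-8.9  0.8 11.8] M [ 0.21  1.73 -0.04] 0.12539122622021096 43.47309708595276 q [-0.14  0.52 -0.24  1.77  0.15  0.88 -1.62]
```

```bash
python3 -m pendant '[[[0,0,0],3],[[0,0,0],6],[[0,0,0],9],[[0,0,0],12],[[0,0,0],15],[[0,0,0],15]]'; python3 st.py
```

```text
t: 6.75
ee_pos: [0.5623, 0.1435, 0.1795]
eef_rot: [-3.139, 0.005, 0.142]
force: [-9.1, 2.3, 11.8]
width: 0.128
grip_force: 43.5
pos [0.5623 0.1435 0.1795] yaw 8.1 F [-9.1  2.3 11.8] M [ 0.58  1.78 -0.04] 0.12845375750789423 43.465508222579956 q [-0.19  0.51 -0.18  1.77  0.11  0.87 -1.85]
```

```bash
python3 -m pendant '[[[0,0,0],3],[[0,0,0],6],[[0,0,0],9],[[0,0,0],12],[[0,0,0],15],[[0,0,0],15]]'; python3 st.py
```

```text
t: 7.25
ee_pos: [0.5623, 0.1439, 0.1796]
eef_rot: [3.141, 0.005, -0.112]
force: [-8.4, 1.0, 12.8]
width: 0.132
grip_force: 98.9
pos [0.5623 0.1439 0.1796] yaw -6.4 F [-8.4  1.  12.8] M [0.42 1.77 2.5 ] 0.13206778461301508 98.90136547386646 q [-0.24  0.51 -0.12  1.78  0.07  0.87 -2.07]
```

The vertical moment jumped to 2.5 N m and the grip force rose, so the screw is seated. I'll hold briefly, then ease off in small steps to find the seated yaw.

```bash
python3 -m pendant '[[[0,0,0],1],[[0,0,0],1],[[0,0,0],1],[[0,0,0],1]]'; python3 st.py;  python3 -m pendant '[[[0,0,0],-2],[[0,0,0],-2],[[0,0,0],-2]]'; python3 st.py
```

```text
t: 7.58
ee_pos: [0.5622, 0.1439, 0.1796]
eef_rot: [3.141, 0.005, -0.126]
force: [-9.7, 1.1, 12.8]
width: 0.132
grip_force: 105.3
pos [0.5622 0.1439 0.1796] yaw -7.2 F [-9.7  1.1 12.8] M [0.42 1.81 2.75] 0.13163076997507928 105.33013162596035 q [-0.24  0.51 -0.11  1.78  0.07  0.87 -2.08]
t: 7.83
ee_pos: [0.5623, 0.1438, 0.1796]
eef_rot: [-3.141, 0.005, -0.092]
force: [-8.8, 2.3, 12.7]
width: 0.131
grip_force: 91.3
pos [0.5623 0.1438 0.1796] yaw -5.3 F [-8.8  2.3 12.7] M [0.53 1.83 2.33] 0.13068602512884867 91.26468669623137 q [-0.23  0.51 -0.12  1.78  0.08  0.87 -2.05]
```

```bash
python3 -m pendant '[[[0,0,0],-2],[[0,0,0],-2],[[0,0,0],-2]]'; python3 st.py
```

```text
t: 8.08
ee_pos: [0.5623, 0.1439, 0.1796]
eef_rot: [-3.141, 0.005, -0.059]
force: [-8.9, 3.0, 12.8]
width: 0.132
grip_force: 77.4
pos [0.5623 0.1439 0.1796] yaw -3.4 F [-8.9  3.  12.8] M [0.51 1.81 1.81] 0.1315170894040508 77.38694468513131 q [-0.23  0.51 -0.13  1.78  0.08  0.87 -2.02]
```

```bash
python3 -m pendant '[[[0,0,0],-2],[[0,0,0],-4],[[0,0,0],-4],[[0,0,0],-4]]'; python3 st.py
```

```text
t: 8.42
ee_pos: [0.5623, 0.1437, 0.1795]
eef_rot: [-3.14, 0.006, 0.008]
force: [-8.4, 1.9, 13.0]
width: 0.131
grip_force: 52.7
pos [0.5623 0.1437 0.1795] yaw 0.5 F [-8.4  1.9 13. ] M [0.7  1.78 1.09] 0.1309621793269612 52.65636944917787 q [-0.22  0.51 -0.15  1.78  0.09  0.87 -1.96]
```

```bash
python3 -m pendant '[[[0,0,0],-2],[[0,0,0],-3],[[0,0,0],-3],[[0,0,0],-3]]'; python3 st.py
```

```text
t: 8.75
ee_pos: [0.5623, 0.1437, 0.1795]
eef_rot: [-3.139, 0.006, 0.058]
force: [-9.2, 2.5, 11.8]
width: 0.131
grip_force: 43.5
pos [0.5623 0.1437 0.1795] yaw 3.3 F [-9.2  2.5 11.8] M [0.73 1.84 0.16] 0.1314992923999627 43.52618873119354 q [-0.21  0.51 -0.16  1.77  0.1   0.87 -1.92]
```

```bash
python3 -m pendant '[[[0,0,0],-2],[[0,0,0],-3],[[0,0,0],-3],[[0,0,0],-3]]'; python3 st.py
```

```text
t: 9.08
ee_pos: [0.5623, 0.1435, 0.1795]
eef_rot: [-3.139, 0.006, 0.11]
force: [-9.2, 3.0, 11.7]
width: 0.125
grip_force: 43.5
pos [0.5623 0.1435 0.1795] yaw 6.3 F [-9.2  3.  11.7] M [0.67 1.81 0.02] 0.12499427042117069 43.492594957351685 q [-0.2   0.51 -0.17  1.77  0.1   0.87 -1.87]
```

The seated yaw is about 3.6°, so the quarter-turn setting is at about 93.6°. That is 87° more from here.

```bash
python3 -m pendant '[[[0,0,0],-5],[[0,0,0],-10],[[0,0,0],-15],[[0,0,0],-20],[[0,0,0],-25],[[0,0,0],-30],[[0,0,0],-35],[[0,0,0],-40],[[0,0,0],-45],[[0,0,0],-50],[[0,0,0],-55],[[0,0,0],-60]]'; python3 st.py
python3 -m pendant '[[[0,0,0],-5],[[0,0,0],-10],[[0,0,0],-15],[[0,0,0],-20],[[0,0,0],-25],[[0,0,0],-27],[[0,0,0],-27],[[0,0,0],-27],[[0,0,0],-27]]'; python3 st.py
```

```text
t: 10.08
ee_pos: [0.5641, 0.1409, 0.1795]
eef_rot: [-3.14, 0.002, 1.159]
force: [-2.3, -1.7, 7.7]
width: 0.13
grip_force: 42.9
pos [0.5641 0.1409 0.1795] yaw 66.4 F [-2.3 -1.7  7.7] M [-0.43  0.59 -0.03] 0.12960158916300837 42.87313163280487 q [-0.01  0.54 -0.42  1.76  0.27  0.9  -0.96]
t: 10.83
ee_pos: [0.5656, 0.1406, 0.1795]
eef_rot: [3.142, 0.0, 1.624]
force: [1.2, -2.5, 4.7]
width: 0.133
grip_force: 42.5
pos [0.5656 0.1406 0.1795] yaw 93.1 F [ 1.2 -2.5  4.7] M [-0.41 -0.21  0.07] 0.1333135066891882 42.5346976518631 q [ 0.06  0.56 -0.52  1.76  0.34  0.92 -0.55]
```

Run:
```python
from plant import imaging,nets
import cv2,numpy as np
f=imaging.camera("side")["frame"]; cv2.imwrite("pics/end.png",cv2.resize(f[80:250,200:370],(595,595),interpolation=cv2.INTER_CUBIC))
for n in("cup","burr"): print(n,[np.round(r["point"],3) for r in nets.tip_of(n,"side")[:1]])
```

```text
cup [array([0.472, 0.092, 0.004])]
burr []
```

View pics/end.png

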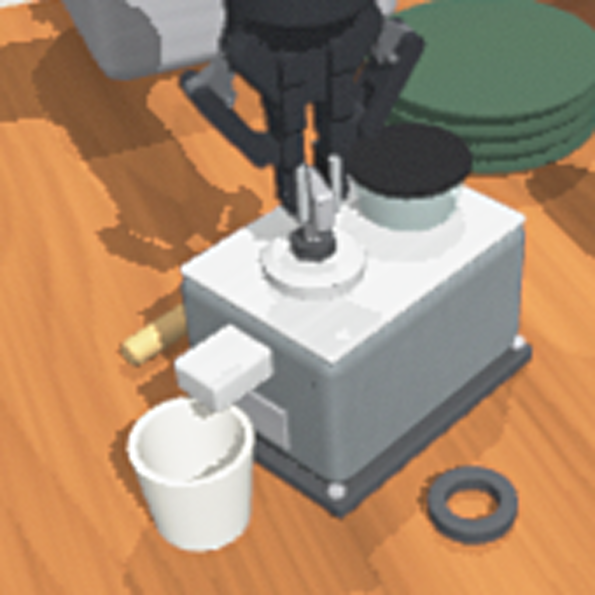

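The fingers hold the wing between the pads at about (318,200). The cup at (195,475), the ring at (472,505) and the brush at (150,340) are where they were.

```bash
python3 -c "
from plant import robot;print(robot.hand_in())"
```

```text
the job is handed in; nothing more can be done
None
```

The large wing screw was seated hard and backed off about 89.5° (a quarter turn). The fingers still grip it at about 42 N, nothing around the mill was touched, and the job is handed in, though the hand-in returned no verdict.

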